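Load a thin plastic strip into the infrared spectrometer

ROBOT

A 7-joint arm with a two-finger parallel gripper is mounted at the origin on the work surface. World frame = base frame: x ahead of the robot, y to its left, z up, the work surface at z = 0. Lengths are in m, angles in rad, forces in N, time in s.
With the tool pointing down it reaches from about 0.425 to 0.925 m from the base axis. Payload 6.8 kg.
Tool frame: the origin (TCP) lies on the centre line of the jaws, within the pads' length; the fingertips stand 14 mm ahead of it and the grasp point (between the pads) lies 5 mm behind it (r.nose_length is the distance from the TCP to the fingertips, in m); z points along the fingers, y is the direction in which the jaws open and shut (so a half turn about z gives the same grasp; the last joint's range is limited). The gripper opens to 85 mm and grips with 20 to 120 N. Pads are 22 mm wide; open, the fingers measure 114 mm over their backs; the gripper's body (76 mm by 85 mm) begins 54 mm behind the grasp point. The pads swing forward as they close: fully open they stand 13 mm farther back than shut.
Start: joints at [1.058, 0.477, 0.022, 1.555, -0.011, 1.109, -0.083], TCP at [0.266, -0.62, 0.245] pointing down, gripper open.
Joint ranges: [-2.96, 2.96], [-0.34, 2.1], [-1.41, 1.46], [0.24, 2.44], [-1.37, 4.51], [0.17, 1.92], [-2.96, 2.96]. Speed limits (rad/s): [2.39, 2.39, 3.14, 3.14, 3.14, 3.14, 3.14].

INTERFACE

Orientations are given as a rotation vector (axis times angle).
In Python, from bench import r, imaging, look_for, outline_of gives the robot as it stands. The module is installed in compiled form; this text tells all that it offers.
- The arm moves only by the tool carry_out, never from a script. Its arguments are lists of equal length, an entry for each row: "offset": the shift along the tool's x, y, z as a fraction of full scale, a list of three; "turn": the turn, a rotation vector about the tool's x, y, z as a fraction of full scale, a list of three. A call has 1 to 8 rows; each row is the pose to reach, as a shift and turn from the pose commanded when the call began, along the tool's axes at that moment; what a row does not reach only later rows make up. Full scale, the value 1, is 0.5 m for a shift and 1.5 rad for a turn. A row lasts 1/10 s, in which the tool goes at most 50 mm and 8.59 degrees, less where a joint would pass 70% of its speed; a pose out of reach is approached as far as the arm can. A call with a number of a shift or a turn outside -1 to 1 is refused whole. A call with a gripper value outside its range is refused whole. "hand" is the closure, from 0 (fully open) to 1 (shut), set as the call begins (left out, the last holds). The fingers move at their own pace and stop on an object; "force" is the grip in N (left out, the last holds). Time passes only in rows, so rows that repeat a pose let the fingers close. It gives the time, the measured TCP pose, the force and the opening at its end, in the units of the state.
- r.get_obs(): the state, without advancing time (a new reading comes with each control period).
- imaging.grab_frame(name): name is "side" or "top" or "wrist"; returns a dict with "pixels" (400x640x3 uint8, red, green, blue), "fx", "fy", "cx", "cy" (pixels), "R" (3x3) and "t" (3): a world point X has camera coordinates R X + t. Camera axes: x right, y down, z forward; pixel columns grow to the right and rows downward; lengths in m; the calibration is good to about 2 mm. A picture is of the moment at which its call begins. There is no depth.
- r.hand_in(): hands the job in, once; it reports no verdict.
Trained networks look in the newest picture that a camera, given by its name, has taken for a name from the list of things; names that differ only in an ending like _2 or _b are one class to them, and where a whole thing is asked for, a point or a joint stands for the part that bears it (a point fixed in the world has none). Each returns a list of dicts, best first, with "score" (0 to 1); they miss things now and then, are a little off and sometimes report something else, mostly with a low value. They report only what shows in the picture. A call takes as long as a camera call. They do not tell look-alikes from the thing itself.
- look_for(query, camera): "xyz" ([x, y, z] in m, in the coordinates of the camera as it stood for that picture, good to about 4 mm: the middle of the surface that is visible of it).
- outline_of(query, camera): "region" (400x640 bool, what is visible of it).
The state is a dict: "clock": time; "joints": joint angles; "qvel": joint speeds; "tau": joint torques, N m; "tcp_pos": TCP position; "orientation": TCP orientation; "contact_force": force on the tool from outside, world axes, zero at the start; "moment": the same for the moment, N m; "grip_width": finger opening in m.
Only numpy, scipy, OpenCV 4.12 (cv2) and the standard library are available. Lean on these libraries where they do the work, as an engineer would, in place of code of your own. Each camera call takes 0.05 s, during which the arm holds its last target. There are 200 camera calls.

TASK

The long grey plastic strip on the wooden riser is the next sample: slide it out over the riser's front edge until about 3 to 4 cm of it overhangs, pick it up by that end, and lay it flat on the spectrometer's raised square sampling plate with its middle over the crystal at the plate's centre, without dropping it on the desk. Once the strip lies there released, swing the pressure arm over it until the arm clicks home in its end stop. Leave the square piece and the vials where they are.

Things in the scene. Friction and masses are not known exactly. Their poses are not given: they have to be found in the camera images.
- riser_edge (a point): Middle of the top front edge of the fixed wooden desk riser, at the height of its top face (90 mm above the desk); +x points in over the board (away from the robot), y along the edge, z up. Nothing in front of the edge or under it is taller than 55 mm.
- riser: The riser: pale board 200 mm deep (its x), 320 mm wide (its y), 18 mm thick, top face 90 mm above the desk, on two side panels set in from its ends. Origin on the desk under the board's middle, -x to its front. It may stand left or right of the spectrometer.
- strip_center (a point): Centre (half thickness) of the sample: a loose, flat, plain grey plastic strip 130 x 36 x 3 mm (its x, y, z), about 20 g, lying on the riser, its length roughly square to the front edge. Too thin to take from the flat board; where it overhangs, its long sides (36 mm apart) can be gripped from above. Closed fingertips pressed on it drag it along the board. The other grey piece is square.
- strip_near_end (a point): Middle of the strip's short end that faces the riser's front edge at the start (65 mm from its centre along its -x), half thickness.
- strip: The same strip; origin at the centre of its underside, x along its length, z up.
- crystal (a point): Centre of the small round crystal (8 mm, in a brass-coloured ring) in the middle of the sampling plate, at the height of the plate's top. The plate is a steel square, 50 x 50 mm, its top 34 mm above the spectrometer's flat deck and 134 mm above the desk; under it a flange 6 mm high, 42 mm in radius, lies on the deck. Axes: -x to the spectrometer's front (towards the robot), y to its left, z up.
- spectrometer: The fixed spectrometer: white box 200 x 260 x 100 mm (x, y, z) with the raised sampling plate and the pressure arm on its deck. Origin on the desk under the box's centre; the crystal lies 30 mm in front of (-x) and 20 mm to the right (-y) of it.
- press_hinge (a point): On the vertical hinge axis of the pressure arm, a post 65 mm behind (+x) and 65 mm to the left (+y) of the crystal, at the height of the arm bar (26 mm above the plate). The hub is 27 mm in radius, its top 35 mm above the plate.
- press_knob (a point): Centre of the black upright knob (24 mm diameter, 28 mm tall) on the free end of the pressure arm, 92 mm from the hinge axis and 52 mm above the plate's top; the arm bar under it (18 mm wide) has its top 20 mm below this point. The pressing tip under the arm end passes 10 mm above the plate. Its x points outwards along the arm.
- pressure_arm (a joint): Angle (rad) of the pressure arm about its post, growing counter-clockwise seen from above: 0 parked aside to the left, 1.75 the end stop, knob above the crystal. Starts between 0 and 0.5. Turns easily (under 1 N at the knob), stays where left; a spring detent from about 1.3 to 1.6 pushes back (about 2 N at the knob), beyond it the arm is drawn on into the end stop and held.
- vial_deck: Bystander on the spectrometer's deck, back right corner: capped glass vial, 26 mm diameter, 50 mm tall, origin centre of underside.
- vial_desk: Bystander on the desk between riser and spectrometer: another such vial.
- square_piece: Bystander on the riser: loose flat grey square, 70 x 70 x 3 mm, origin centre of underside.
- vial_riser: Bystander at the back middle of the riser: capped glass vial, 26 mm diameter, 50 mm tall, origin centre of underside.
There are look-alikes about, which are no part of the job. What is shaped like the strip but green or pink is not meant.

How it is judged:
By the outcome, as a careful person would: the job done as asked, in the order asked, and still so for the second after the job is handed in, with the robot touching nothing.
It also fails if it takes over 70 s, if anything falls off the work surface, if the arm or the gripper's body presses on something with over 40 N, if the wrist force passes 120 N, or if a joint passes its speed limit or range.

## Working session

There is one attempt and no reset: what is moved stays moved. The work goes in short steps, Python scripts to look and compute and a tool call to move; the robot and the scene stay as the last step left them, time stands still between calls to the robot, and variables do not carry over. Pictures are saved under pics/ and viewed, about 8 in all and at most 12, crops included, and the job is handed in when it is done.

Besides the shell and the picture viewer there is one more tool, called after "Request:" as name(argument=value, ...), one argument or row to a line, values as JSON. carry_out: Moves the arm, as the interface text tells. Shift numbers are shares of 0.5 m and turn numbers shares of 1.5 rad, none past 1 either way. Its arguments: {"type":"object","properties":{"offset":{"type":"array","items":{"type":"array","items":{"type":"number","minimum":-1,"maximum":1}}},"turn":{"type":"array","items":{"type":"array","items":{"type":"number","minimum":-1,"maximum":1}}},"hand":{"type":"number"},"force":{"type":"number"}},"required":["offset","turn"]}

```bash
mkdir -p pics; python3 - <<'E'
from bench import r, imaging, look_for, outline_of
import cv2,numpy as np
print(r.get_obs(), r.nose_length)
for n in ['top','side']:
    f=imaging.grab_frame(n); cv2.imwrite(f'pics/{n}0.png',f['pixels'][:,:,::-1])
    R=np.array(f['R']);t=np.array(f['t']); print(n,f['fx'],f['cx'],f['cy'],R.round(3).tolist(),t.round(3))
    for q in ['riser_edge','strip_center','strip_near_end','crystal','press_hinge','press_knob','square_piece','vial_deck','vial_desk','vial_riser','riser','spectrometer']:
        print(q,[(round(d['score'],2),(R.T@(np.array(d['xyz'])-t)).round(3).tolist()) for d in look_for(q,n)[:3]])
E
```

```text
{'clock': 0.0, 'joints': array([ 1.05791873,  0.47781006,  0.02235375,  1.55643432, -0.01151443,
        1.10927165, -0.08307315]), 'qvel': array([ 0.00206535, -0.00135578,  0.00126853, -0.00029823, -0.0003394 ,
       -0.00061606, -0.00024062]), 'tau': array([-1.46627863e-03, -5.96459520e+01,  1.60769574e+00, -2.81194246e+01,
        1.25246824e-02,  9.36605124e-03, -8.05015105e-06]), 'tcp_pos': array([ 0.26559325, -0.6199541 ,  0.2443265 ]), 'orientation': array([-3.07576751e+00, -6.31189619e-01,  7.60312440e-04]), 'contact_force': array([-1.18463632, -0.68739829, -0.58693319]), 'moment': array([-0.02473114, -0.01149247,  0.04163322]), 'grip_width': 0.08532817342934072} 0.014
top 515.2967521213645 322.1746872032032 201.77969154358348 [[0.005, -1.0, 0.008], [-0.985, -0.006, -0.171], [0.171, -0.007, -0.985]] [-0.073  0.532  1.608]
riser_edge [(0.73, [0.597, -0.226, 0.089])]
strip_center [(0.8, [0.409, -0.442, 0.004]), (0.7, [0.351, -0.109, 0.004]), (0.67, [0.618, -0.141, 0.102])]
strip_near_end [(0.83, [0.686, -0.487, 0.004]), (0.81, [0.616, -0.147, 0.095]), (0.61, [0.355, -0.114, 0.
[... 619 characters left out ...]
dge [(0.75, [0.434, -0.007, 0.037]), (0.69, [0.604, -0.168, 0.09])]
strip_center [(0.82, [0.355, -0.107, 0.009]), (0.82, [0.408, -0.434, 0.005]), (0.66, [0.657, -0.511, 0.009])]
strip_near_end [(0.72, [0.621, -0.14, 0.09]), (0.68, [0.412, -0.432, 0.004]), (0.6, [0.35, -0.106, 0.002])]
crystal [(0.88, [0.564, 0.282, 0.098]), (0.48, [0.672, -0.219, 0.124])]
press_hinge [(0.6, [0.56, 0.282, 0.102])]
press_knob [(0.71, [0.573, 0.291, 0.168])]
square_piece [(0.83, [0.612, -0.304, 0.096])]
vial_deck [(0.55, [0.637, 0.142, 0.139])]
vial_desk [(0.51, [0.437, -0.006, 0.04])]
vial_riser [(0.65, [0.672, -0.221, 0.124])]
riser [(0.85, [0.596, -0.169, 0.096])]
spectrometer [(0.66, [0.558, 0.283, 0.099])]
```

View pics/top0.png

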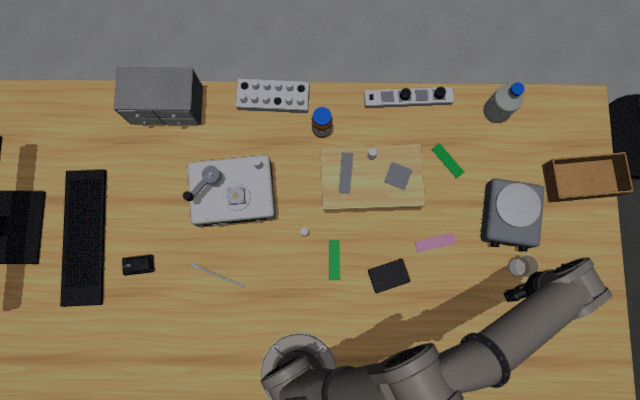

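View pics/side0.png

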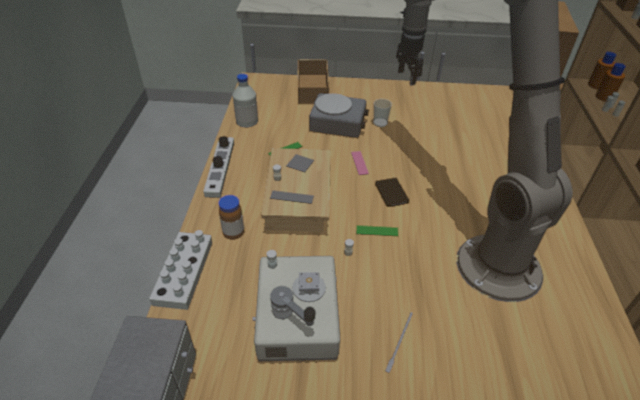

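The top view shows the strip at pixel (346,173) on the riser (322–424, 146–210). The crystal is at (235,195), the hinge at (211,176) and the knob at (188,196). The side view agrees with this.

```bash
cat > h.py <<'E'
from bench import r, imaging, look_for, outline_of
import cv2,numpy as np
from scipy.spatial.transform import Rotation as Ro
def grab(n,save=None):
    f=imaging.grab_frame(n); f['R']=np.array(f['R']);f['t']=np.array(f['t']);f['n']=n
    if save: cv2.imwrite(f'pics/{save}.png',f['pixels'][:,:,::-1])
    return f
def ray(f,px,z):
    px=np.atleast_2d(px).astype(float)
    d=np.c_[(px[:,0]-f['cx'])/f['fx'],(px[:,1]-f['cy'])/f['fy'],np.ones(len(px))]@f['R']
    c=-f['R'].T@f['t']
    return (c+d*((z-c[2])/d[:,2])[:,None])[:,:2]
def rect(f,q,z,pick=None,near=None):
    out=[]
    for d in outline_of(q,f['n']):
        m=np.array(d['region']).astype(np.uint8)
        cs,_=cv2.findContours(m,cv2.RETR_EXTERNAL,cv2.CHAIN_APPROX_NONE)
        if not cs: continue
        c=max(cs,key=cv2.contourArea)[:,0,:]
        w=ray(f,c,z)
        (cx,cy),(a,b),an=cv2.minAreaRect((w*1000).astype(np.float32))
        if a<b: a,b,an=b,a,an+90
        out.append((round(d['score'],2),round(cx),round(cy),round(a),round(b),round((an+90)%180-90,1)))
    return out
def wp(f,q):
    return [(round(d['score'],2),(f['R'].T@(np.array(d['xyz'])-f['t'])).round(4).tolist()) for d in look_for(q,f['n'])[:3]]
def tool(target_pos,target_rot=None,cmd_pos=None):
    o=r.get_obs(); R0=Ro.from_rotvec(o['orientation'])
    off=R0.inv().apply(np.array(target_pos)-o['tcp_pos'])/0.5
    t=(R0.inv()*target_rot).as_rotvec()/1.5 if target_rot is not None else None
    return off.round(4),None if t is None else t.round(4)
def down(yaw): # tool x axis at yaw (world), z down
    return Ro.from_euler('z',yaw)*Ro.from_euler('x',np.pi)
E
python3 - <<'E'
from h import *
for n in ['top','side']:
    f=grab(n)
    for q,z in [('strip',.093),('square_piece',.093),('riser',.09),('spectrometer',.1),('crystal',.134),('pressure_arm',.16),('press_knob',.186)]:
        print(n,q,rect(f,q,z))
o=r.get_obs(); R=Ro.from_rotvec(o['orientation']).as_matrix(); print(R.round(3))
f=grab('wrist'); print(f['fx'],f['cx'],f['cy']); 
Rc=f['R']@R; print('cam in tool: R',Rc.T.round(3).tolist(),'pos',(R.T@(-f['R'].T@f['t']-o['tcp_pos'])).round(4))
E
```

```text
top strip [(0.97, 661, -467, 120, 34, 38.0), (0.9, 402, -419, 121, 33, -75.8), (0.86, 620, -144, 131, 35, -5.6), (0.62, 347, -107, 122, 37, 0.2)]
top square_piece [(0.96, 611, -308, 73, 72, -21.3), (0.25, 578, 310, 138, 55, -42.7)]
top riser [(0.59, 607, -228, 323, 204, -87.4)]
top spectrometer [(0.94, 558, 220, 281, 206, -84.0)]
top crystal [(0.62, 552, 216, 275, 203, -83.8)]
top pressure_arm []
top press_knob [(0.71, 562, 289, 126, 52, -42.9), (0.19, 542, 206, 264, 199, -84.2)]
side strip [(0.75, 361, -27, 123, 40, -0.9), (0.54, 619, -143, 132, 46, -6.7), (0.53, 414, -328, 122, 33, -77.5), (0.41, 642, -395, 50, 33, 34.6)]
side square_piece [(0.77, 610, -309, 69, 67, 68.0)]
side riser [(0.9, 608, -194, 381, 202, -87.5)]
side spectrometer [(0.76, 563, 242, 298, 209, -85.0)]
side crystal [(0.73, 560, 264, 293, 198, -85.1)]
side pressure_arm [(0.74, 563, 284, 129, 57, -29.7)]
side press_knob [(0.86, 561, 303, 128, 57, -32.1)]
[[ 0.919  0.394  0.   ]
 [ 0.394 -0.919 -0.   ]
 [ 0.     0.    -1.   ]]
305.95689696436864 322.754740470726 196.20346031203454
cam in tool: R [[-0.001, -0.964, -0.267], [1.0, -0.001, -0.0], [-0.0, -0.267, 0.964]] pos [ 0.0663 -0.0011 -0.1296]
```

```bash
python3 - <<'E'
from h import *
f=grab('top')
for p,z in [((235,195),.134),((211,176),.166),((188,196),.19),((372,151),.14)]: print(p,ray(f,p,z))
print(tool([.60,-.142,.27],down(np.radians(-5.6))))
E
```

```text
(235, 195) [[0.53643616 0.19533301]]
(211, 176) [[0.58785212 0.26377833]]
(188, 196) [[0.52213414 0.32329885]]
(372, 151) [[ 0.67594371 -0.22223443]]
(array([ 0.9912, -0.6165, -0.0494]), array([ 1.00e-04, -0.00e+00,  3.35e-01]))
```

Request:
carry_out(
  offset=[
    [0.2, -0.12, -0.05],
    [0.99, -0.617, -0.05],
    [0.99, -0.617, -0.05],
    [0.99, -0.617, -0.05],
    [0.99, -0.617, -0.05],
    [0.99, -0.617, -0.05],
    [0.99, -0.617, -0.05],
    [0.99, -0.617, -0.05],
  ],
  turn=[
    [0, 0, 0.1],
    [0, 0, 0.335],
    [0, 0, 0.335],
    [0, 0, 0.335],
    [0, 0, 0.335],
    [0, 0, 0.335],
    [0, 0, 0.335],
    [0, 0, 0.335],
  ],
  hand=1,
)

```text
clock: 3.0
tcp_pos: [0.4945, -0.2925, 0.2657]
orientation: [3.137, -0.154, 0.001]
contact_force: [0.8, -0.4, -0.1]
grip_width: -0.0001
```

```bash
python3 - <<'E'
from h import *
o=r.get_obs();print(o['tcp_pos'],o['joints'],o['clock']);print(tool([.60,-.142,.27],down(np.radians(-5.6))))
E
```

```text
[ 0.49446529 -0.29254096  0.26567773] [ 0.44837617  0.29385605 -0.02809372  1.7774578   0.00939276  1.06965482
 -1.2516423 ] 3.0
(array([ 0.1807, -0.3203, -0.0086]), array([ 0.0002, -0.0005, -0.0001]))
```

Request:
carry_out(
  offset=[
    [0.18, -0.32, 0],
    [0.18, -0.32, 0],
    [0.18, -0.32, 0],
    [0.18, -0.32, 0],
    [0.18, -0.32, 0],
    [0.18, -0.32, 0],
  ],
  turn=[
    [0, 0, 0],
    [0, 0, 0],
    [0, 0, 0],
    [0, 0, 0],
    [0, 0, 0],
    [0, 0, 0],
  ],
)

```text
clock: 3.6
tcp_pos: [0.5989, -0.1432, 0.2651]
orientation: [3.138, -0.151, -0.001]
contact_force: [-0.3, 0.3, -0.6]
grip_width: -0.0001
```

```bash
python3 - <<'E'
from h import *
f=grab('wrist','w1'); print(r.get_obs()['tcp_pos'])
print(rect(f,'strip',.093)); print(rect(f,'riser',.09)); print(wp(f,'strip_near_end'),wp(f,'riser_edge'))
E
```

```text
[ 0.5983367  -0.14470314  0.26511361]
[(0.81, 467, -371, 102, 31, -76.4), (0.71, 617, -141, 129, 37, -5.5), (0.59, 425, -125, 27, 13, -5.6), (0.56, 678, -410, 102, 31, 39.0)]
[]
[(0.83, [0.4049, -0.4415, 0.0037]), (0.75, [0.3506, -0.1167, 0.0012]), (0.67, [0.6255, -0.1442, 0.0964])] [(0.96, [0.624, -0.2301, 0.0924]), (0.69, [0.5671, 0.1115, 0.1042]), (0.41, [0.6225, -0.1427, 0.0955])]
```

View pics/w1.png

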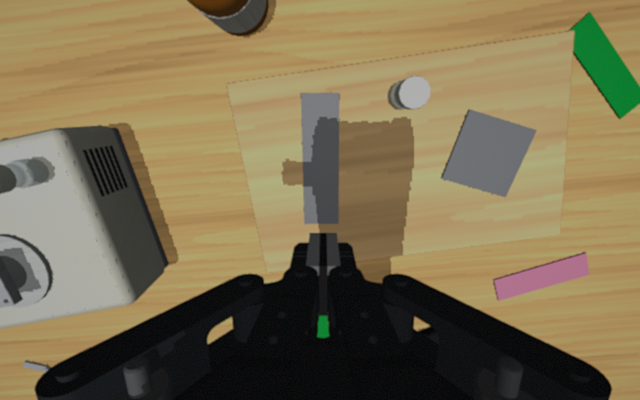

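The strip runs from pixel (320,93) to (320,223). The riser's front edge runs from about (265,271) to (560,234), so the strip's near end is still well inside it.

```bash
python3 - <<'E'
from h import *
f=grab('wrist')
e=ray(f,[(265,271),(560,234),(228,85),(574,32)],.09);print('edge',e)
s=ray(f,[(320,93),(320,223)],.093);print('strip',s,np.linalg.norm(s[0]-s[1]))
print(tool([.633,-.1435,.14]))
E
```

```text
edge [[ 0.50053156 -0.07090442]
 [ 0.51209627 -0.39202312]
 [ 0.6965531  -0.06573981]
 [ 0.70946516 -0.38408554]]
strip [[ 0.68055349 -0.15099917]
 [ 0.55176636 -0.13759434]] 0.12948287193379449
(array([ 0.0689, -0.0105,  0.2508]), None)
```

Request:
carry_out(
  offset=[
    [0.073, -0.005, 0.08],
    [0.073, -0.005, 0.16],
    [0.073, -0.005, 0.24],
    [0.073, -0.005, 0.3],
    [0.073, -0.005, 0.3],
    [0.073, -0.005, 0.312],
    [0.073, -0.005, 0.317],
    [0.073, -0.005, 0.317],
  ],
  turn=[
    [0, 0, 0],
    [0, 0, 0],
    [0, 0, 0],
    [0, 0, 0],
    [0, 0, 0],
    [0, 0, 0],
    [0, 0, 0],
    [0, 0, 0],
  ],
)

```text
clock: 4.7
tcp_pos: [0.6362, -0.1452, 0.1083]
orientation: [3.138, -0.154, 0.004]
contact_force: [0.1, -0.6, -0.2]
grip_width: 0.0005
```

Request:
carry_out(
  offset=[
    [0, 0, 0.003],
    [0, 0, 0.006],
    [0, 0, 0.008],
    [0, 0, 0.008],
  ],
  turn=[
    [0, 0, 0],
    [0, 0, 0],
    [0, 0, 0],
    [0, 0, 0],
  ],
)

```text
clock: 5.1
tcp_pos: [0.6364, -0.1451, 0.1071]
orientation: [3.137, -0.154, 0.005]
contact_force: [-8.0, 1.4, 21.5]
grip_width: 0.0001
```

Request:
carry_out(
  offset=[
    [-0.01, 0, -0.001],
    [-0.03, 0, -0.001],
    [-0.055, 0, -0.001],
    [-0.08, 0, -0.001],
    [-0.105, 0, -0.001],
    [-0.13, 0, -0.001],
    [-0.155, 0, -0.001],
    [-0.165, 0, -0.001],
  ],
  turn=[
    [0, 0, 0],
    [0, 0, 0],
    [0, 0, 0],
    [0, 0, 0],
    [0, 0, 0],
    [0, 0, 0],
    [0, 0, 0],
    [0, 0, 0],
  ],
)

```text
clock: 5.9
tcp_pos: [0.5574, -0.1374, 0.1071]
orientation: [3.137, -0.153, 0.017]
contact_force: [5.0, -0.8, 9.1]
grip_width: -0.0001
```

```bash
python3 - <<'E'
from h import *
print(r.get_obs()['contact_force'],r.get_obs()['tcp_pos'])
for n in ['wrist','top','side']:
    f=grab(n,n+'2'); print(n,rect(f,'strip',.093))
E
```

```text
[ 5.03910381 -0.79270242  9.06240053] [ 0.55740601 -0.13735466  0.10713241]
wrist [(0.92, 483, -296, 24, 23, 13.0), (0.89, 574, -137, 58, 36, -4.9)]
top [(0.76, 662, -467, 121, 35, 38.8), (0.67, 402, -418, 123, 33, -75.8), (0.66, 580, 309, 134, 57, -42.9)]
side [(0.68, 414, -329, 123, 33, -76.2), (0.61, 540, -136, 130, 40, -4.0), (0.6, 360, -26, 120, 39, -1.4), (0.59, 571, 244, 140, 58, -39.6), (0.46, 563, 236, 304, 208, -84.5)]
```

View pics/wrist2.png

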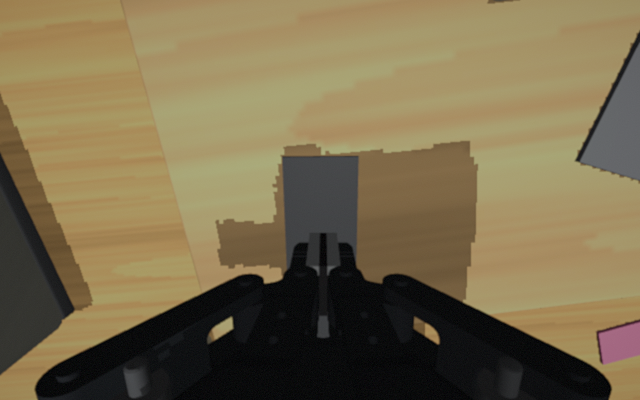

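The strip followed the fingers, with its far end now at pixel (320,156). The overhang is about 29 mm, so I'll drag it another 7 mm.

Request:
carry_out(
  offset=[
    [-0.006, 0, 0],
    [-0.012, 0, 0],
    [-0.014, 0, 0],
    [-0.014, 0, 0],
  ],
  turn=[
    [0, 0, 0],
    [0, 0, 0],
    [0, 0, 0],
    [0, 0, 0],
  ],
)

```text
clock: 6.6
tcp_pos: [0.5513, -0.1367, 0.1071]
orientation: [3.137, -0.153, 0.018]
contact_force: [4.0, -0.3, 10.9]
grip_width: -0.0001
```

Request:
carry_out(
  offset=[
    [0, 0, -0.01],
    [0, 0, -0.05],
    [0.08, 0, -0.15],
    [0.08, 0, -0.25],
    [0.08, 0, -0.25],
    [0.08, 0, -0.25],
  ],
  turn=[
    [0, 0, 0],
    [0, 0, 0],
    [0, 0, 0],
    [0, 0, 0],
    [0, 0, 0],
    [0, 0, 0],
  ],
)

```text
clock: 7.2
tcp_pos: [0.5874, -0.1403, 0.2311]
orientation: [3.137, -0.154, 0.008]
contact_force: [-0.1, -0.1, 0.1]
grip_width: -0.0002
```

```bash
python3 - <<'E'
from h import *
for n in ['wrist','side']:
    f=grab(n,n+'3'); print(n,rect(f,'strip',.093))
    if n=='wrist': print(r.get_obs()['tcp_pos'])
E
```

```text
wrist [(0.89, 679, -393, 79, 25, 14.3), (0.85, 469, -365, 100, 31, -76.9), (0.67, 441, -125, 24, 10, -5.7), (0.64, 567, -136, 60, 36, -3.9)]
[ 0.58483504 -0.1400385   0.22726992]
side [(0.83, 361, -27, 122, 42, 0.0), (0.78, 413, -329, 121, 34, -76.9), (0.55, 533, -134, 134, 45, -2.5)]
```

View pics/wrist3.png

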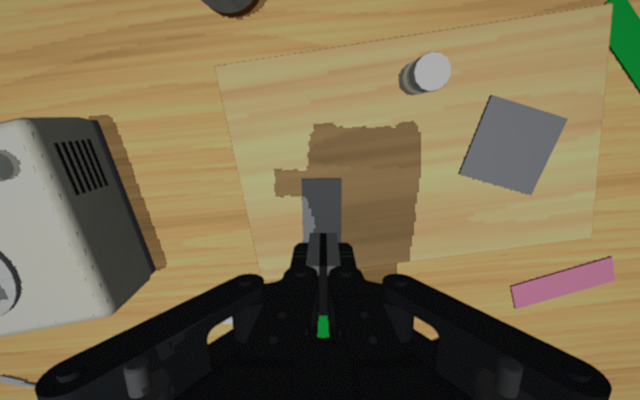

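The strip's far end is at pixel (321,178), which puts the near end at x≈0.4675 m and the overhang at about 35 mm. Next I move over the overhang with the jaws part open.

```bash
python3 - <<'E'
from h import *
print(r.get_obs()['tcp_pos']); print(tool([.483,-.1295,.15],down(np.radians(-4.5))), tool([.483,-.1295,.085]))
E
```

```text
[ 0.58430652 -0.13990959  0.22621864]
(array([-0.2031, -0.0009,  0.1532]), array([-0.0001,  0.0027, -0.0128])) (array([-0.2026, -0.0009,  0.2832]), None)
```

Request:
carry_out(
  offset=[
    [-0.08, 0, 0],
    [-0.16, 0, 0],
    [-0.203, -0.001, 0],
    [-0.203, -0.001, 0.06],
    [-0.203, -0.001, 0.12],
    [-0.203, -0.001, 0.12],
    [-0.203, -0.001, 0.12],
  ],
  turn=[
    [0, 0, 0],
    [0, 0, 0],
    [0, 0, -0.013],
    [0, 0, -0.013],
    [0, 0, -0.013],
    [0, 0, -0.013],
    [0, 0, -0.013],
  ],
  hand=0.35,
  force=40,
)

```text
clock: 8.1
tcp_pos: [0.4842, -0.1295, 0.1675]
orientation: [-3.139, 0.123, 0.005]
contact_force: [-0.3, -0.3, 0.8]
grip_width: 0.0555
```

```bash
python3 - <<'E'
from h import *
f=grab('wrist','wrist4'); o=r.get_obs(); print(o['tcp_pos'],o['grip_width']); print(tool([.483,-.1295,.085],down(np.radians(-4.5))))
print(rect(f,'strip',.093))
g=grab('side'); cv2.imwrite('pics/side4.png',cv2.resize(g['pixels'][130:300,230:400,::-1],None,fx=3.5,fy=3.5,interpolation=2))
E
```

```text
[ 0.48516932 -0.12969473  0.16854344] 0.055436080758711676
(array([-0.0043, -0.    ,  0.1671]), array([-0.0001,  0.0004,  0.0002]))
[(0.93, 417, -116, 80, 26, 0.6), (0.84, 532, -133, 131, 37, -5.6), (0.81, 447, -327, 54, 26, -76.9)]
```

View pics/wrist4.png

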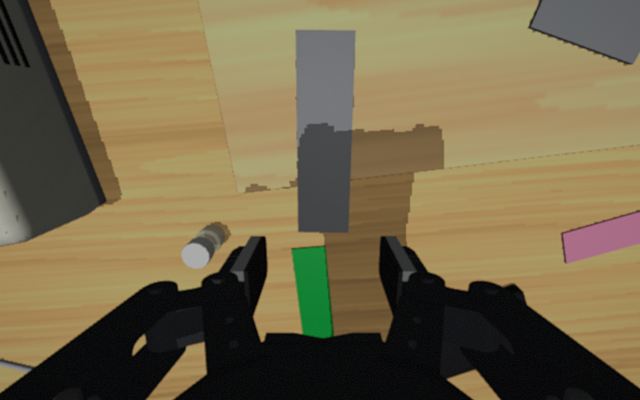

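The whole strip is visible, from (326,30) to (324,232), with the board edge crossing it near row 184. It lies centred between the jaws, so I descend and grip.

Request:
carry_out(
  offset=[
    [-0.003, 0, 0.06],
    [-0.003, 0, 0.12],
    [-0.003, 0, 0.165],
    [-0.003, 0, 0.165],
    [-0.003, 0, 0.165],
  ],
  turn=[
    [0, 0, 0],
    [0, 0, 0],
    [0, 0, 0],
    [0, 0, 0],
    [0, 0, 0],
  ],
)

```text
clock: 8.75
tcp_pos: [0.4843, -0.1297, 0.0867]
orientation: [3.139, -0.123, 0.001]
contact_force: [0.4, 0.3, 0.7]
grip_width: 0.0553
```

Request:
carry_out(
  offset=[
    [0, 0, 0],
    [0, 0, 0],
    [0, 0, 0],
    [0, 0, 0],
    [0, 0, 0],
    [0, 0, 0],
  ],
  turn=[
    [0, 0, 0],
    [0, 0, 0],
    [0, 0, 0],
    [0, 0, 0],
    [0, 0, 0],
    [0, 0, 0],
  ],
  hand=1,
  force=40,
)

```text
clock: 9.35
tcp_pos: [0.4848, -0.1298, 0.087]
orientation: [3.139, -0.123, 0.005]
contact_force: [-0.9, -0.1, 7.3]
grip_width: 0.0344
```

Request:
carry_out(
  offset=[
    [0, 0, -0.01],
    [0, 0, -0.04],
    [0, 0, -0.1],
    [0, 0, -0.17],
    [0, 0, -0.22],
    [0, 0, -0.22],
    [0, 0, -0.22],
  ],
  turn=[
    [0, 0, 0],
    [0, 0, 0],
    [0, 0, 0],
    [0, 0, 0],
    [0, 0, 0],
    [0, 0, 0],
    [0, 0, 0],
  ],
)

```text
clock: 10.05
tcp_pos: [0.4834, -0.1296, 0.1961]
orientation: [3.139, -0.123, 0.001]
contact_force: [-0.5, 0.4, -1.0]
grip_width: 0.0342
```

```bash
python3 - <<'E'
from h import *
f=grab('wrist','wrist5'); o=r.get_obs(); print(o['tcp_pos'],o['grip_width'])
print(rect(f,'strip',o['tcp_pos'][2]+.006))
g=grab('side')
a=cv2.resize(g['pixels'][90:290,230:430],(400,400)); b=cv2.resize(f['pixels'],(640,400))[:,120:520]
cv2.imwrite('pics/m5.png',np.hstack([b,a])[:,:,::-1])
E
```

```text
[ 0.48286912 -0.12949016  0.19525724] 0.034418100744031045
[(0.85, 526, -133, 123, 37, -5.0), (0.8, 493, -246, 41, 15, -76.8), (0.77, 456, -124, 20, 14, 0.6)]
```

View pics/m5.png

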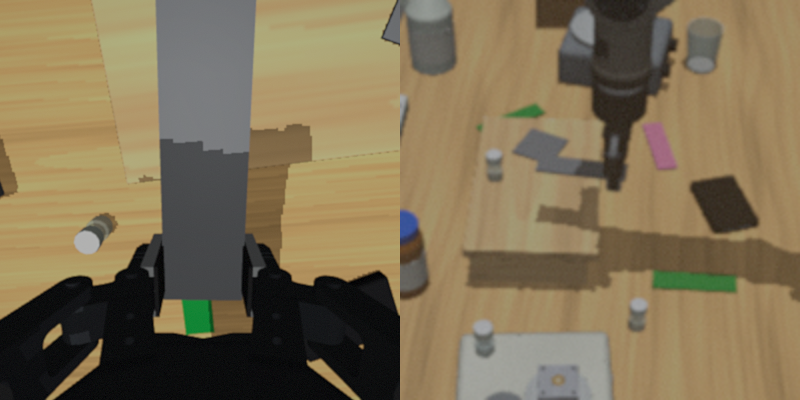

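Lift succeeded: the strip is held in the jaws, front end at about row 299 of the wrist view. The side view shows it clear of the board. Next I measure the tilt and head for the plate.

```bash
cat >> h.py <<'E'
def held(f):
    "strip in tool frame from its two long edges (36 mm apart) in wrist view"
    o=r.get_obs(); Rt=Ro.from_rotvec(o['orientation']).as_matrix()
    m=max((np.array(d['region']) for d in outline_of('strip',f['n'])),key=lambda m:m.sum())
    rows=[v for v in range(5,225) if m[v].sum()>60]
    L=np.polyfit(rows,[np.flatnonzero(m[v])[0]-.5 for v in rows],1); Rr=np.polyfit(rows,[np.flatnonzero(m[v])[-1]+.5 for v in rows],1)
    out=[]
    for v in (10,110,215):
        w=np.polyval(Rr,v)-np.polyval(L,v); d=.036*f['fx']/w; u=(np.polyval(Rr,v)+np.polyval(L,v))/2
        c=np.array([(u-f['cx'])/f['fx'],(v-f['cy'])/f['fy'],1])*d
        out.append(Rt.T@(f['R'].T@(c-f['t'])-o['tcp_pos']))
    return np.array(out).round(4), np.flatnonzero(m[:,320]).max() if m[:,320].any() else None
E
python3 - <<'E'
from h import *
f=grab('wrist'); print(held(f), r.get_obs()['joints'].round(2))
g=grab('top'); print(rect(g,'spectrometer',.1), wp(g,'crystal'))
# plate pixels: bright ring
cv2.imwrite('pics/top6.png',cv2.resize(g['pixels'][145:240,170:290,::-1],None,fx=6,fy=6,interpolation=2))
E
```

```text
(array([[ 0.0593, -0.0397, -0.1527],
       [ 0.0657, -0.066 , -0.1773],
       [ 0.0165,  0.1378,  0.0133]]), None) [ 0.24  0.26 -0.12  2.01  0.04  0.88 -1.55]
[(0.87, 559, 221, 284, 213, -84.2), (0.24, 608, -307, 73, 70, -21.4)] [(0.96, [0.5488, 0.2113, 0.0972])]
```

View pics/top6.png

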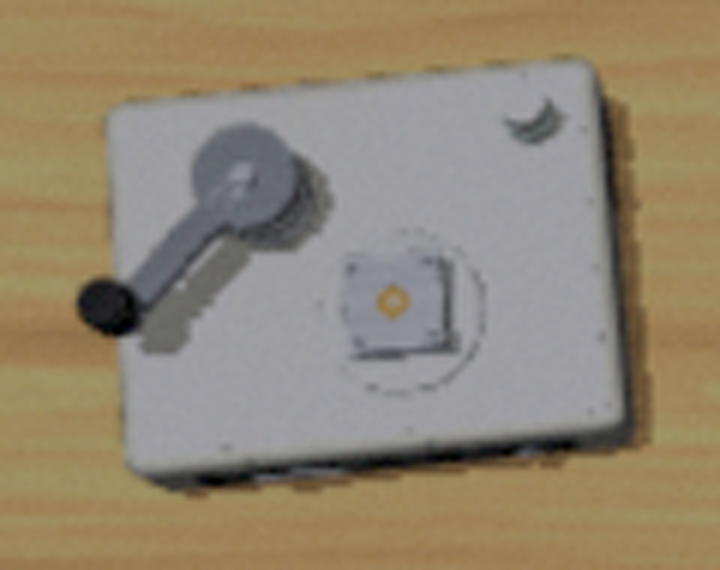

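Crop: the crystal is at full-image pixel (235.5,195.2) and the hub at about (211,175). The knob is at (188,196), and the box is yawed by about 5.5°.

```bash
sed -i "s/m=max((np.array.*/m=next(m for m in (np.array(d['region']) for d in outline_of('strip',f['n'])) if m[100,325])/" h.py
python3 - <<'E'
from h import *
g=grab('top'); c=ray(g,(235.2,194.8),.134)[0]; print('crystal',c)
print('hinge',ray(g,(210.7,174.8),.169),'knob',ray(g,(187.9,195.6),.2))
y=np.radians(5.5); print(tool([*(c-.0482*np.array([np.cos(y),np.sin(y)])),.2],down(y)))
print(held(grab('wrist')),r.get_obs()['tcp_pos'])
E
```

```text
crystal [0.53705833 0.19474714]
hinge [[0.5908451  0.26418745]] knob [[0.52148161 0.32107955]]
(array([-0.0386, -0.6382, -0.0093]), array([-1.000e-04,  6.000e-04, -1.161e-01]))
(array([[ 1.01e-01,  4.00e-04, -5.50e-03],
       [ 6.64e-02,  1.00e-04, -5.60e-03],
       [ 2.32e-02, -4.00e-04, -5.60e-03]]), np.int64(299)) [ 0.48349183 -0.12956326  0.19554339]
```

Request:
carry_out(
  offset=[
    [-0.01, -0.08, -0.02],
    [-0.02, -0.16, -0.02],
    [-0.03, -0.24, -0.02],
    [-0.038, -0.32, -0.02],
    [-0.038, -0.4, -0.02],
    [-0.038, -0.48, -0.02],
    [-0.038, -0.56, -0.02],
    [-0.038, -0.61, -0.02],
  ],
  turn=[
    [0, 0, -0.02],
    [0, 0, -0.04],
    [0, 0, -0.06],
    [0, 0, -0.08],
    [0, 0, -0.1],
    [0, 0, -0.116],
    [0, 0, -0.116],
    [0, 0, -0.116],
  ],
)

```text
clock: 11.4
tcp_pos: [0.4882, 0.1795, 0.206]
orientation: [-3.136, -0.155, -0.001]
contact_force: [0.9, -0.3, -0.3]
grip_width: 0.0347
```

```bash
python3 - <<'E'
from h import *
f=grab('wrist','wrist7'); o=r.get_obs(); print(o['tcp_pos'],o['grip_width'],held(f))
y=np.radians(5.5); c=np.array([.5371,.1947])-.0476*np.array([np.cos(y),np.sin(y)]);print(tool([*c,.16],down(y)))
E
```

```text
[0.4881921  0.18345158 0.20618799] 0.03453186115451205 (array([[ 0.1008,  0.0045, -0.0056],
       [ 0.0662,  0.004 , -0.0056],
       [ 0.023 ,  0.0033, -0.0054]]), np.int64(298))
(array([ 0.005 , -0.0181,  0.092 ]), array([-0.0017, -0.0005,  0.0041]))
```

View pics/wrist7.png

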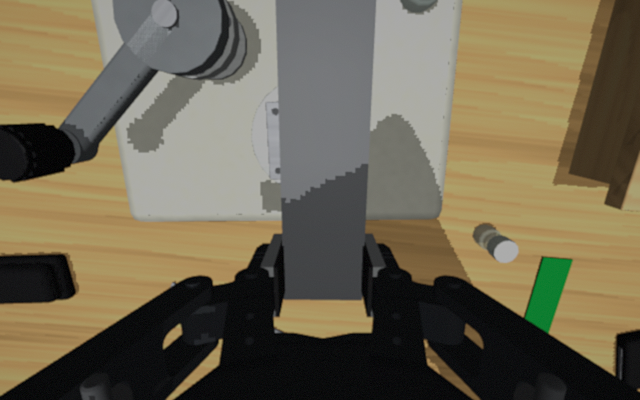

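Over the deck the plate's left edge shows at columns 266–278, with the strip still a little to the right of it. I move across and go lower.

Request:
carry_out(
  offset=[
    [0.005, -0.018, 0.02],
    [0.005, -0.018, 0.06],
    [0.005, -0.018, 0.09],
    [0.005, -0.018, 0.09],
    [0.005, -0.018, 0.09],
  ],
  turn=[
    [0, 0, 0.003],
    [0, 0, 0.003],
    [0, 0, 0.003],
    [0, 0, 0.003],
    [0, 0, 0.003],
  ],
)

```text
clock: 12.0
tcp_pos: [0.4901, 0.1843, 0.1604]
orientation: [3.138, 0.141, -0.001]
contact_force: [-0.1, 0.7, -0.3]
grip_width: 0.0346
```

```bash
python3 - <<'E'
from h import *
f=grab('wrist','wrist8'); o=r.get_obs(); print(o['tcp_pos'],o['grip_width'],held(f))
y=np.radians(5.5); c=np.array([.5371,.1947])-.0476*np.array([np.cos(y),np.sin(y)]);print(tool([*c,.131],down(y)))
g=grab('side')
a=cv2.resize(g['pixels'][240:360,240:360],(400,400),interpolation=2); b=f['pixels'][:,120:520]
cv2.imwrite('pics/m8.png',np.hstack([b,a])[:,:,::-1])
E
```

```text
[0.49048799 0.18474398 0.1610523 ] 0.03478074532451638 (array([[ 0.1007,  0.0006, -0.0051],
       [ 0.0661,  0.0002, -0.0053],
       [ 0.0231, -0.0002, -0.0057]]), np.int64(299))
(array([-0.001 , -0.0104,  0.0608]), array([-0.0002, -0.0007, -0.0038]))
```

View pics/m8.png

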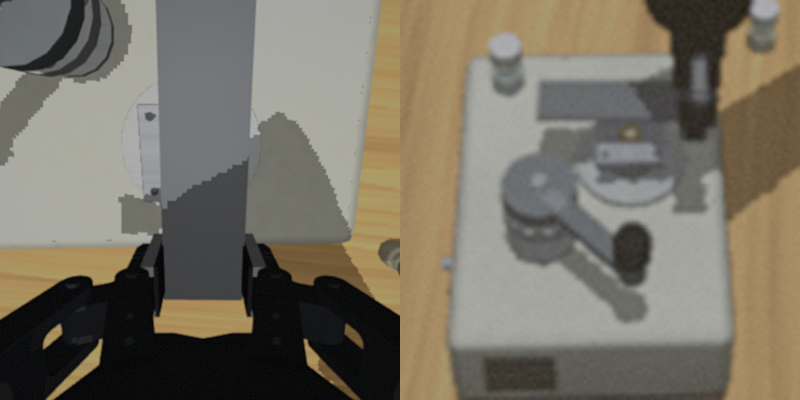

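The wrist view shows the plate's left edge at about column 258, rows 104–200. The side view shows the crystal at about full-image pixel (309,279.6). I'll cross-check its position.

```bash
python3 - <<'E'
from h import *
f=grab('wrist'); e=ray(f,[(258,104),(263,200)],.134); print('plate left edge',e)
d=e[0]-e[1];print(np.linalg.norm(d),np.degrees(np.arctan2(d[1],d[0])))
u=d/np.linalg.norm(d); print('crystal w',e.mean(0)+.025*np.array([u[1],-u[0]]))
print('crystal s',ray(grab('side'),(309,279.6),.134))
E
```

```text
plate left edge [[0.55711411 0.22380747]
 [0.50813293 0.21950046]]
0.04917017742446991 5.025193951843737
crystal w [0.53481337 0.19675006]
crystal s [[0.53674592 0.19407675]]
```

Request:
carry_out(
  offset=[
    [-0.003, -0.012, 0.01],
    [-0.003, -0.012, 0.03],
    [-0.003, -0.012, 0.05],
    [-0.003, -0.012, 0.056],
    [-0.003, -0.012, 0.06],
    [-0.003, -0.012, 0.06],
    [-0.003, -0.012, 0.06],
  ],
  turn=[
    [0, 0, 0],
    [0, 0, 0],
    [0, 0, 0],
    [0, 0, 0],
    [0, 0, 0],
    [0, 0, 0],
    [0, 0, 0],
  ],
)

```text
clock: 12.95
tcp_pos: [0.4876, 0.1909, 0.1309]
orientation: [3.138, 0.143, -0.002]
contact_force: [-3.0, -1.0, 6.5]
grip_width: 0.0343
```

Request:
carry_out(
  offset=[
    [0.002, 0, -0.001],
    [0.002, 0, -0.001],
  ],
  turn=[
    [0, 0, 0],
    [0, 0, 0],
  ],
)

```text
clock: 13.15
tcp_pos: [0.4891, 0.1912, 0.1314]
orientation: [-3.138, -0.143, -0.0]
contact_force: [-1.3, -0.2, 4.3]
grip_width: 0.0346
```

Request:
carry_out(
  offset=[
    [0.002, 0, -0.001],
    [0.002, 0, -0.001],
    [0.002, 0, -0.001],
    [0.002, 0, -0.001],
  ],
  turn=[
    [0, 0, 0],
    [0, 0, 0],
    [0, 0, 0],
    [0, 0, 0],
  ],
  hand=0.3,
)

```text
clock: 13.55
tcp_pos: [0.49, 0.1911, 0.1316]
orientation: [3.138, 0.143, -0.0]
contact_force: [-0.4, 0.5, 1.4]
grip_width: 0.0599
```

Request:
carry_out(
  offset=[
    [0, 0, -0.02],
    [0, 0, -0.06],
    [0, 0, -0.14],
    [-0.02, 0, -0.22],
    [-0.02, 0, -0.22],
    [-0.02, 0, -0.22],
  ],
  turn=[
    [0, 0, 0],
    [0, 0, 0],
    [0, 0, 0],
    [0, 0, 0],
    [0, 0, 0],
    [0, 0, 0],
  ],
)

```text
clock: 14.15
tcp_pos: [0.4805, 0.1905, 0.2433]
orientation: [-3.138, -0.143, -0.005]
contact_force: [-0.7, -0.5, 0.3]
grip_width: 0.0599
```

```bash
python3 - <<'E'
from h import *
f=grab('wrist','wrist9'); o=r.get_obs(); print(o['tcp_pos'],o['grip_width'],o['joints'].round(2))
print(rect(f,'strip',.137)[:4]);g=grab('side');print(rect(g,'strip',.137)); 
a=cv2.resize(g['pixels'][240:360,240:360],(400,400),interpolation=2); b=f['pixels'][:,120:520]
cv2.imwrite('pics/m9.png',np.hstack([b,a])[:,:,::-1])
E
```

```text
[0.47997501 0.1901078  0.24200606] 0.0594249732200838 [-0.21  0.24 -0.33  1.92  0.09  1.   -2.07]
[(0.77, 429, 2, 66, 25, 1.2), (0.6, 536, 196, 130, 36, 4.6)]
[(0.73, 365, 15, 112, 34, 1.1), (0.63, 539, 194, 129, 43, 4.9), (0.5, 407, -239, 45, 31, -89.2), (0.42, 635, -338, 53, 34, 36.8)]
```

View pics/m9.png

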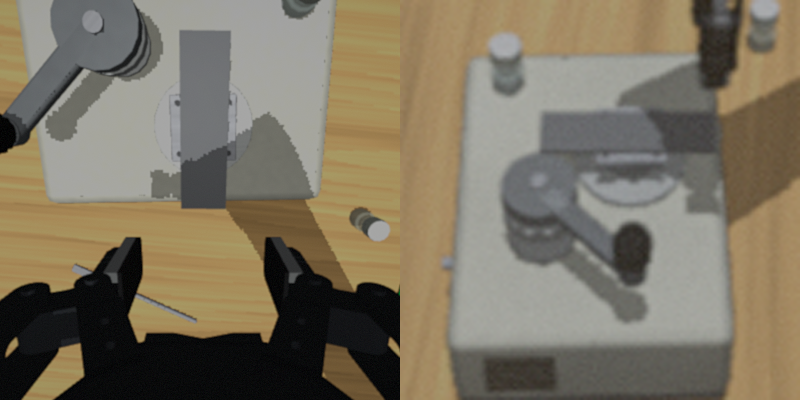

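The strip lies flat and centred, measured at (0.536,0.196) against the crystal at (0.536,0.1955). Next comes the pressure arm: I straddle the knob and lead it round the arc.

```bash
python3 - <<'E'
from h import *
print(tool([.5215,.3211,.245],down(np.radians(-20))))
E
```

```text
(array([ 0.1075, -0.2537, -0.0092]), array([0.0008, 0.0013, 0.2935]))
```

Request:
carry_out(
  offset=[
    [0.03, -0.07, -0.01],
    [0.06, -0.14, -0.01],
    [0.09, -0.21, -0.01],
    [0.107, -0.254, -0.01],
    [0.107, -0.254, -0.01],
    [0.107, -0.254, -0.01],
    [0.107, -0.254, -0.01],
  ],
  turn=[
    [0, 0, 0.08],
    [0, 0, 0.16],
    [0, 0, 0.24],
    [0, 0, 0.293],
    [0, 0, 0.293],
    [0, 0, 0.293],
    [0, 0, 0.293],
  ],
  hand=0.48,
)

```text
clock: 15.05
tcp_pos: [0.5217, 0.3201, 0.246]
orientation: [3.092, -0.545, -0.001]
contact_force: [-0.3, 0.2, 0.4]
grip_width: 0.0443
```

```bash
python3 - <<'E'
from h import *
f=grab('wrist','wrist10'); o=r.get_obs(); print(o['tcp_pos'],o['grip_width'],o['joints'].round(2),np.degrees(Ro.from_rotvec(o['orientation']).as_euler('ZYX')))
print(wp(f,'press_knob'),rect(f,'press_knob',.2))
g=grab('side');print(wp(g,'press_knob'))
E
```

```text
[0.52186727 0.31996754 0.24625704] 0.04446572216973779 [-0.44  0.39 -0.28  1.69  0.12  1.07 -2.68] [-2.00116636e+01  8.81832256e-03  1.79915163e+02]
[(0.85, [0.5771, 0.281, 0.1667])] [(0.94, 563, 300, 122, 44, -44.5)]
[(0.86, [0.5765, 0.286, 0.1685])]
```

View pics/wrist10.png

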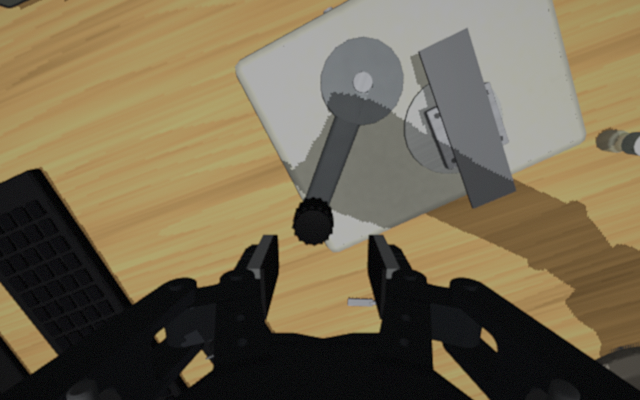

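The knob is at about pixel (313,221) and the hub's centre at about (362,80).

```bash
python3 - <<'E'
from h import *
f=grab('wrist'); k=ray(f,(313,222),.198)[0]; h=ray(f,(362,81),.169)[0]; print('knob',k,'hub',h)
H=np.array([.5945,.2657]); 
for x in (H,h): print(np.linalg.norm(k-x),np.degrees(np.arctan2(*(k-x)[::-1])))
print(tool([*k,.186]),r.get_obs()['tcp_pos'])
E
```

```text
knob [0.523903   0.32651554] hub [0.5928617  0.26825097]
0.09317974923269456 139.2568611075548
0.09027769421805197 139.8048731816879
(array([-0.    , -0.0118,  0.1219]), None) [0.52189018 0.32097717 0.24693477]
```

Request:
carry_out(
  offset=[
    [0, -0.012, 0],
    [0, -0.012, 0.05],
    [0, -0.012, 0.09],
    [0, -0.012, 0.122],
    [0, -0.012, 0.122],
    [0, -0.012, 0.122],
  ],
  turn=[
    [0, 0, 0],
    [0, 0, 0],
    [0, 0, 0],
    [0, 0, 0],
    [0, 0, 0],
    [0, 0, 0],
  ],
)

```text
clock: 15.95
tcp_pos: [0.524, 0.3277, 0.1861]
orientation: [-3.094, 0.544, 0.0]
contact_force: [0.7, 0.2, 1.2]
grip_width: 0.0444
```

```bash
python3 - <<'E'
from h import *
o=r.get_obs(); print(o['tcp_pos'],o['contact_force'])
R0=Ro.from_rotvec(o['orientation']); H=np.array([.5935,.267])
for p,yaw in zip([145,152,159,166,173,180,187,194,201,208,215,221,227,232,236],np.linspace(-16,44,15)):
    t=np.radians(p); P=[*(H+.092*np.array([np.cos(t),np.sin(t)])),.186]
    print(p,(R0.inv().apply(P-o['tcp_pos'])/.5).round(3),((R0.inv()*down(np.radians(yaw))).as_rotvec()/1.5).round(3))
E
```

```text
[0.52395919 0.32767064 0.18607267] [0.73749056 0.21714296 1.17439103]
145 [-0.006  0.019  0.   ] [-0.     0.    -0.046]
152 [-0.01   0.041  0.   ] [-0.     0.    -0.096]
159 [-0.012  0.063  0.   ] [-0.     0.    -0.146]
166 [-0.011  0.086  0.   ] [-0.     0.    -0.195]
173 [-0.007  0.108  0.   ] [-0.     0.    -0.245]
180 [-0.001  0.129  0.   ] [-0.     0.    -0.295]
187 [0.008 0.15  0.   ] [-0.     0.    -0.345]
194 [0.019 0.169 0.   ] [-0.     0.    -0.395]
201 [0.033 0.187 0.   ] [-0.     0.    -0.445]
208 [0.049 0.203 0.   ] [-0.     0.    -0.495]
215 [0.066 0.217 0.   ] [-0.     0.    -0.544]
221 [0.083 0.227 0.   ] [-0.     0.    -0.594]
227 [0.1   0.236 0.   ] [-0.     0.    -0.644]
232 [0.115 0.242 0.   ] [-0.     0.    -0.694]
236 [0.127 0.245 0.   ] [-0.    -0.    -0.744]
```

Request:
carry_out(
  offset=[
    [-0.006, 0.019, 0],
    [-0.01, 0.041, 0],
    [-0.012, 0.063, 0],
    [-0.011, 0.086, 0],
    [-0.007, 0.108, 0],
    [-0.001, 0.129, 0],
    [0.008, 0.15, 0],
    [0.008, 0.15, 0],
  ],
  turn=[
    [0, 0, -0.046],
    [0, 0, -0.096],
    [0, 0, -0.146],
    [0, 0, -0.195],
    [0, 0, -0.245],
    [0, 0, -0.295],
    [0, 0, -0.345],
    [0, 0, -0.345],
  ],
)

```text
clock: 16.75
tcp_pos: [0.5031, 0.2542, 0.1871]
orientation: [3.13, 0.263, 0.003]
contact_force: [-0.0, -0.7, 0.0]
grip_width: 0.0443
```

```bash
python3 - <<'E'
from h import *
o=r.get_obs(); print(o['tcp_pos'],o['contact_force'])
R0=Ro.from_rotvec(o['orientation']); H=np.array([.5935,.267])
for p,yaw in zip([194,201,208,215,221,227,232,237],np.linspace(16,46,8)):
    t=np.radians(p); P=[*(H+.092*np.array([np.cos(t),np.sin(t)])),.186]
    print(p,(R0.inv().apply(P-o['tcp_pos'])/.5).round(3),((R0.inv()*down(np.radians(yaw))).as_rotvec()/1.5).round(3))
f=grab('wrist'); g=grab('side'); h=cv2.resize(g['pixels'][200:360,220:380],(400,400),interpolation=2)
cv2.imwrite('pics/m11.png',np.hstack([f['pixels'][:,120:520],h])[:,:,::-1])
E
```

```text
[0.50311972 0.25415959 0.18707697] [-0.01498326 -0.69613022  0.02362524]
194 [-0.001  0.019  0.002] [ 0.    -0.001 -0.075]
201 [0.002 0.041 0.002] [ 0.    -0.001 -0.124]
208 [0.008 0.063 0.002] [ 0.    -0.001 -0.174]
215 [0.016 0.084 0.002] [ 0.    -0.001 -0.224]
221 [0.025 0.101 0.002] [ 0.    -0.001 -0.274]
227 [0.036 0.117 0.002] [ 0.001 -0.001 -0.324]
232 [0.047 0.129 0.002] [ 0.001 -0.001 -0.374]
237 [0.058 0.14  0.002] [ 0.001 -0.001 -0.424]
```

Request:
carry_out(
  offset=[
    [-0.001, 0.019, 0.002],
    [0.002, 0.041, 0.002],
    [0.008, 0.063, 0.002],
    [0.016, 0.084, 0.002],
    [0.025, 0.101, 0.002],
    [0.036, 0.117, 0.002],
    [0.036, 0.117, 0.002],
  ],
  turn=[
    [0, 0, -0.075],
    [0, 0, -0.124],
    [0, 0, -0.174],
    [0, 0, -0.224],
    [0, 0, -0.274],
    [0, 0, -0.324],
    [0, 0, -0.324],
  ],
)

```text
clock: 17.55
tcp_pos: [0.5305, 0.2007, 0.1851]
orientation: [-2.975, -1.008, -0.001]
contact_force: [-0.0, -0.1, -0.0]
grip_width: 0.044
```

```bash
python3 - <<'E'
from h import *
o=r.get_obs(); print(o['tcp_pos'],o['contact_force'])
R0=Ro.from_rotvec(o['orientation']); H=np.array([.5935,.267])
for p,yaw in zip([232,236,239],[42,45,48]):
    t=np.radians(p); P=[*(H+.092*np.array([np.cos(t),np.sin(t)])),.186]
    print(p,(R0.inv().apply(P-o['tcp_pos'])/.5).round(3),((R0.inv()*down(np.radians(yaw))).as_rotvec()/1.5).round(3))
g=grab('side'); print(rect(g,'press_knob',.17)); 
E
```

```text
[0.53052112 0.2007068  0.1850789 ] [-0.01745515 -0.11540383 -0.03207573]
232 [ 0.003  0.018 -0.002] [ 0.    -0.001 -0.053]
236 [ 0.006  0.03  -0.002] [ 0.    -0.001 -0.088]
239 [ 0.009  0.039 -0.002] [ 0.    -0.001 -0.123]
[(0.75, 565, 245, 136, 59, 44.8)]
```

Request:
carry_out(
  offset=[
    [0.003, 0.018, -0.001],
    [0.006, 0.03, -0.001],
    [0.006, 0.03, -0.001],
    [0.006, 0.03, -0.001],
    [0.006, 0.03, -0.001],
  ],
  turn=[
    [0, 0, -0.053],
    [0, 0, -0.088],
    [0, 0, -0.088],
    [0, 0, -0.088],
    [0, 0, -0.088],
  ],
)

```text
clock: 18.15
tcp_pos: [0.5407, 0.1915, 0.1853]
orientation: [-2.901, -1.204, -0.0]
contact_force: [0.4, 0.1, -0.1]
grip_width: 0.0447
```

Request:
carry_out(
  offset=[
    [0.001, 0.004, 0],
    [0.002, 0.008, 0],
    [0.002, 0.008, 0],
    [0.002, 0.008, 0],
  ],
  turn=[
    [0, 0, 0],
    [0, 0, 0],
    [0, 0, 0],
    [0, 0, 0],
  ],
)

```text
clock: 18.55
tcp_pos: [0.5442, 0.1891, 0.1853]
orientation: [-2.901, -1.205, 0.001]
contact_force: [-1.7, 0.6, 1.5]
grip_width: 0.0444
```

Request:
carry_out(
  offset=[
    [0, 0.004, 0],
    [0, 0.006, 0],
    [0, 0.006, 0],
  ],
  turn=[
    [0, 0, 0],
    [0, 0, 0],
    [0, 0, 0],
  ],
)

```text
clock: 18.85
tcp_pos: [0.5444, 0.1889, 0.1852]
orientation: [-2.897, -1.207, 0.004]
contact_force: [-7.5, 4.6, 3.7]
grip_width: 0.0444
```

The force rises with no further travel, so the arm is at its end stop. I'll centre the fingers on the knob and lift straight up.

Request:
carry_out(
  offset=[
    [0, -0.01, 0],
    [0, -0.022, 0],
    [0, -0.022, 0],
    [0, -0.022, -0.05],
    [0, -0.022, -0.12],
    [0, -0.022, -0.2],
    [0, -0.022, -0.2],
  ],
  turn=[
    [0, 0, 0],
    [0, 0, 0],
    [0, 0, 0],
    [0, 0, 0],
    [0, 0, 0],
    [0, 0, 0],
    [0, 0, 0],
  ],
)

```text
clock: 19.55
tcp_pos: [0.542, 0.1954, 0.2911]
orientation: [2.901, 1.203, 0.016]
contact_force: [0.1, -0.6, -0.1]
grip_width: 0.0444
```

Request:
carry_out(
  offset=[
    [-0.1, 0, -0.02],
    [-0.18, 0, -0.02],
    [-0.18, 0, -0.02],
    [-0.18, 0, -0.02],
    [-0.18, 0, -0.02],
  ],
  turn=[
    [0, 0, 0],
    [0, 0, 0],
    [0, 0, 0],
    [0, 0, 0],
    [0, 0, 0],
  ],
)

```text
clock: 20.05
tcp_pos: [0.4761, 0.1309, 0.2953]
orientation: [-2.901, -1.205, -0.001]
contact_force: [0.2, -0.7, 1.2]
grip_width: 0.0445
```

```bash
python3 - <<'E'
from h import *
o=r.get_obs(); print(o['tcp_pos'],o['contact_force'],o['clock'])
for n in ('wrist','top','side'):
    f=grab(n); print(n,'arm',rect(f,'press_knob',.17),'strip',rect(f,'strip',.137),'vd',wp(f,'vial_deck'),'vk',wp(f,'vial_desk'),'vr',wp(f,'vial_riser'),'sq',wp(f,'square_piece'))
    b=f['pixels'].max(2)<45
    X=H=None
    nb,l,s,c=cv2.connectedComponentsWithStats(b.astype(np.uint8))
    for i in range(1,nb):
        w=ray(f,c[i],.19)[0]
        if s[i,4]>20 and np.linalg.norm(w-[.536,.196])<.05: print('  dark blob',s[i,4],w)
E
```

```text
[0.4761302  0.13086476 0.29533318] [ 0.24901698 -0.7152386   1.22821088] 20.05
wrist arm [(0.7, 550, 213, 72, 28, 45.4)] strip [(0.9, 395, -17, 47, 26, 0.9), (0.86, 536, 196, 130, 37, 4.6)] vd [(0.66, [0.6307, 0.1339, 0.1475]), (0.41, [0.6066, -0.1272, 0.0897])] vk [] vr [(0.66, [0.633, 0.1314, 0.1475])] sq [(0.69, [0.5951, -0.2975, 0.0926])]
  dark blob 744 [0.5356438  0.19643136]
top arm [] strip [(0.73, 651, -455, 119, 34, 38.8), (0.7, 345, -107, 119, 33, 0.2), (0.68, 397, -410, 116, 33, -74.5)] vd [] vk [(0.43, [0.4387, -0.0158, 0.0518])] vr [(0.53, [0.6719, -0.2201, 0.1409])] sq [(0.88, [0.6102, -0.3053, 0.0942])]
side arm [(0.59, 567, 231, 156, 56, 57.4)] strip [(0.9, 366, 14, 112, 37, 0.2), (0.88, 512, 192, 79, 37, 4.9), (0.63, 408, -258, 85, 28, -90.0), (0.46, 632, -340, 48, 30, 34.6), (0.29, 671, -203, 76, 23, -77.9)] vd [(0.65, [0.6367, 0.1394, 0.1378]), (0.49, [0.5613, 0.2803, 0.1011])] vk [] vr [(0.61, [0.5779, 0.2494, 0.1669])] sq [(0.82, [0.6113, -0.3058, 0.0958])]
```

The knob measures (0.5356,0.1964), right over the crystal, and the strip is unmoved at (0.536,0.196). The vials and the square piece are where they started, so I'm handing in.

```bash
python3 -c "
from bench import r
print(r.hand_in())"
```

```text
the job is handed in; nothing more can be done
None
```

The strip is on the sampling plate, released, and the pressure arm is at its end stop. I handed the job in with the robot's clock at about 20 s of the 70 s allowed.

- **Pick-up:** I slid the strip out to about 35 mm of overhang and gripped it by that end. In the wrist camera it hung level in the jaws.
- **Placing:** My last check put the strip's middle at (0.536, 0.196) m. I had measured the crystal at about (0.536, 0.1955) m, with roughly 1–2 mm of spread between cameras.
- **Pressure arm:** I led the knob round until the push force rose to about 9 N with no further travel. After I let go, the knob stayed over the crystal at (0.5356, 0.1964) m.
- **Bystanders:** The square piece and the riser and deck vials measured within a few mm of their starting positions. The gripper was clear, with no contact.

Some checks fell short:
- **Arm swing:** I reached the 12-picture limit partway through, so I checked the rest from force and position readings.
- **Partly hidden views:** In the last look, the side camera saw only part of the strip, and the top camera saw neither the strip nor the arm. The strip and knob positions above come from the wrist camera alone.
- **Desk vial:** Only the top camera found it, with a low score (0.43), at about its starting place.

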